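Set a second-hand hot plate's dial to the red line and press its test button

ROBOT

A 6-joint arm with a two-finger parallel gripper is mounted at the origin on the work surface. World frame = base frame: x ahead of the robot, y to its left, z up, the work surface at z = 0. Lengths are in m, angles in rad, forces in N, time in s.
With the tool pointing down it reaches from about 0.3 to 0.775 m from the base axis. Payload 14.6 kg.
Tool frame: the origin (TCP) lies on the centre line of the jaws, within the pads' length; the fingertips stand 19 mm ahead of it and the grasp point (between the pads) is the TCP; y points along the fingers, x is the direction in which the jaws open and shut, and the axes are right-handed (so a half turn about y gives the same grasp; the last joint's range is limited). The gripper opens to 94 mm and grips with 3 to 60 N. Pads are 16 mm wide; open, the fingers measure 119 mm over their backs; the gripper's body (75 mm by 177 mm) begins 78 mm behind the grasp point.
Start: joints at [1.033, 0.3, 1.521, -0, 1.321, -0.067], TCP at [0.249, 0.49, 0.224] pointing down, gripper open.
Joint ranges: [-3.03, 3.03], [-0.79, 2.21], [0.23, 2.52], [-1.04, 4.18], [0, 3.07], [-2.55, 2.55]. Speed limits (rad/s): [2.22, 2.22, 2.57, 3.14, 3.14, 3.14].

INTERFACE

Orientations are given as [roll, pitch, yaw] about the fixed x, y, z axes, in that order (R = Rz(yaw) Ry(pitch) Rx(roll)).
In Python, from station import ctrl, optics gives the robot as it stands.
- The arm moves only by the tool jog_arm, never from a script. Its argument "targets" is a list of rows, each a list of 3 entries, a list of its own where there are three numbers: the finger opening in cm, from 0 to 9.4, then the shift along the tool's x, y, z in cm, then the turn about the tool's y in rad. A call has 1 to 10 rows; each row is the pose to reach, as a shift and turn from the pose commanded when the call began, along the tool's axes at that moment; what a row does not reach only later rows make up. A row lasts 1/10 s, in which the tool goes at most 50 mm and 8.59 degrees, less where a joint would pass 70% of its speed; a pose out of reach is approached as far as the arm can. A call with a gripper value outside its range is refused whole. The fingers move at their own pace and stop on an object; "grip_force" is the grip in N (left out, the last holds). Time passes only in rows, so rows that repeat a pose let the fingers close. It gives the time, the measured TCP pose, the force and the opening at its end, in the units of the state.
- ctrl.get_obs(): the state, without advancing time (a new reading comes with each control period).
- optics.camera(name): name is "scene" or "top"; returns a dict with "img" (384x512x3 uint8, red, green, blue), "range_z" (384x512 float32, m along the optical axis (not along the pixel's ray), 0 where there is no reading), "camera_matrix" (3x3 intrinsics, pixels), "k1" (the pictures are not rectified: a ray, as slopes to the right and down, at radius r is drawn at 1 + k1 r^2 times it, then the intrinsics apply), "world_to_cam" (4x4, takes a point from world to camera coordinates). Camera axes: x right, y up, looking along -z (the intrinsics and any distortion apply to the point x, -y, -z); pixel columns grow to the right and rows downward; lengths in m; the calibration is good to about 2 mm. A picture is of the moment at which its call begins.
- ctrl.hand_in(): hands the job in, once; it reports no verdict.
The state is a dict: "time_s": time; "qpos": joint angles; "joint_vel": joint speeds; "tau": joint torques, N m; "ee_pos": TCP position; "eef_rot": TCP orientation; "force": force on the tool from outside, world axes, zero at the start; "moment": the same for the moment, N m; "grip_width": finger opening in m.
Only numpy, scipy, OpenCV 4.12 (cv2) and the standard library are available. Lean on these libraries where they do the work, as an engineer would, in place of code of your own. Each camera call takes 0.05 s, during which the arm holds its last target. There are 200 camera calls.

TASK

Check the donated hot plate: push the lug of its heat dial round with a fingertip until the dial's white index mark lines up with the red line on the scale, then press the green button fully in and let it come back up. Only push and press: do not straddle the lug or take it between the fingers, do not press the button before the dial is set, and leave the mug, pepper mill and bowl standing where they are.

Things in the scene. Friction and masses are not known exactly. Their poses are not given: they have to be found in the camera images.
- hotplate: White electric hot plate, fixed to the table: a box 260 mm (its x) by 400 mm (its y), flat top 70 mm above the table. Origin: centre of its underside, on the table; z up, the side facing the robot is -x. A round dark iron plate (180 mm across, 14 mm proud of the top) is centred at x 0, y +85 mm. The heat dial's axis is at x +20, y -115 mm; the button at x -90, y -115 mm.
- dial_axis (a point): Point on the dial's vertical axis at the top of its lug (34 mm above the hot plate's top); its x axis points along the lug towards the index mark, z up. The dial is a black disc 92 mm across and 8 mm thick lying on the hot plate's top. On it stands a light grey lug: a hub 26 mm across at the axis and a radial fin 10 mm thick (5 mm either side of the dial's x axis) reaching from the axis to 44 mm out, both 26 mm high above the disc. Nothing else stands on the disc.
- dial_index (a point): Outer end of the white index mark (a line 5 mm wide along the fin's top and down its end), 48 mm from the dial's axis, at the height of the disc's top (8 mm above the hot plate's top).
- dial (a joint): Angle of the dial in rad, 0 to 4.71 between stops, growing CLOCKWISE seen from above. At 0 the index points 135 degrees counterclockwise from the hot plate's x axis (to its -x +y corner). It starts at 0.25 to 1.35 and the red line lies at 2.0 to 4.2, so it must be turned clockwise. It turns stiffly (0.10 N m of friction: about 3 N at the fin) and stays where it is left.
- red_line (a point): Inner end of the red line on the flat aluminium scale ring round the dial, 48 mm from the dial's axis (the index end passes right beside it). The line is 6 mm wide, radial, 20 mm long outwards from here, 2.5 mm high; it is fixed, and the other scale lines are black. Only its seen place matters; fingers pass through it.
- test_button_top (a point): Centre of the top face of the green round push button, 30 mm across, 22 mm above the hot plate's top, in a round black housing 46 mm across and 12 mm high; it is pressed straight down.
- test_button (a joint): Travel of the button in m: 0 up, 0.006 fully in (about 5 N); springs back. It counts as pressed beyond 0.0045.
- cup_mid (a point): Middle (half-way up) of a blue ceramic mug, 68 mm across and 65 mm high, that stands on the hot plate's iron plate. Bystander.
- mill_mid (a point): Middle (half-way up) of a brown wooden pepper mill, 48 mm across and 110 mm high, standing on the table to the right (-y) of the hot plate. Bystander.
- bowl_mid (a point): Middle (half-way up) of a light wooden bowl, 110 mm across and 45 mm high, on the table to the right of the hot plate and farther away. Bystander.

How it is judged:
On the way, in this order (a step that is already met when the one before it is completed fails the run):
1. the dial's index mark is lined up with the red line (within 4.5 mm) and the dial is at rest (horizontal distance between dial_index and red_line below 0.0045 m and velocity of joint dial between -0.1 and 0.1 rad/s), for 0.2 s.
2. the green button is pressed in beyond 4.5 mm with the dial still on the red line (horizontal distance between dial_index and red_line below 0.0045 m and value of joint test_button above 0.0045 m), for 0.03 s.
At the end, for the whole second after the job is handed in: The white index mark's end is within 4.5 mm (centre to centre) of the red line's end and the dial is at rest, the green button has been pressed and is up again (within 1.5 mm), and the mug, pepper mill and bowl stand upright within 20 mm of where they started (all of step 1 and value of joint test_button below 0.0015 m and distance of each of cup_mid, mill_mid, bowl_mid from where it was at the start of the episode below 0.02 m and angle between each of cup_mid, mill_mid, bowl_mid's own z axis and vertical below 0.2 rad); the robot touches nothing.
It fails at once if the green button is pressed (beyond 3 mm) while the dial is not on the red line (not (horizontal distance between dial_index and red_line below 0.0045 m) and value of joint test_button above 0.003 m).
It fails at once if the dial's lug is pinched or straddled: the fingers touch the dial while the lug is between them (contact force between the fingers and dial above 0.3 N and y of the grasp point in the frame of dial_axis between -0.004 and 0.004 m and x of the grasp point in the frame of dial_axis between -0.02 and 0.05 m and z of the grasp point in the frame of dial_axis below 0.008 m).
It fails at once if the mug is lifted, moved more than 30 mm or tipped over (distance of cup_mid from where it was at the start of the episode above 0.03 m or angle between cup_mid's own z axis and vertical above 0.5 rad).
It fails at once if the pepper mill is lifted, moved more than 30 mm or tipped over (distance of mill_mid from where it was at the start of the episode above 0.03 m or angle between mill_mid's own z axis and vertical above 0.5 rad).
It fails at once if the bowl is lifted, moved more than 30 mm or tipped over (distance of bowl_mid from where it was at the start of the episode above 0.03 m or angle between bowl_mid's own z axis and vertical above 0.5 rad).
It also fails if it takes over 48 s, if anything falls off the work surface, if the arm or the gripper's body presses on something with over 40 N, if the wrist force passes 120 N, or if a joint passes its speed limit or range.

## Working session

There is one attempt and no reset: what is moved stays moved. The work goes in short steps, Python scripts to look and compute and a tool call to move; the robot and the scene stay as the last step left them, time stands still between calls to the robot, and variables do not carry over. Pictures are saved under pics/ and viewed, about 8 in all and at most 12, crops included, and the job is handed in when it is done.

Besides the shell and the picture viewer there is one more tool, called after "Request:" by a JSON object that holds its "op" and its "data", one argument or row to a line. jog_arm: Moves the arm, as the interface text tells. Its arguments: {"type":"object","properties":{"targets":{"type":"array","items":{"type":"array"}},"grip_force":{"type":"number"}},"required":["targets"]}

```bash
mkdir -p pics; ls; cat > h.py <<'E'
import numpy as np, cv2
from station import ctrl, optics
def cam(n):
    return optics.camera(n)
def world(c,u,v,z=None):
    """pixel -> world point, at height z (ray-plane) or from depth"""
    K=c["camera_matrix"];k1=c["k1"]
    d=np.array([(u-K[0,2])/K[0,0],(v-K[1,2])/K[1,1]]);s=d.copy()
    for _ in range(20): s=d/(1+k1*(s@s))
    T=np.linalg.inv(c["world_to_cam"]);r=np.array([s[0],-s[1],-1.])
    o=T[:3,3];w=T[:3,:3]@r
    t=(z-o[2])/w[2] if z is not None else c["range_z"][int(round(v)),int(round(u))]
    return o+t*w
def pix(c,p):
    q=(c["world_to_cam"]@np.append(p,1))[:3];s=np.array([q[0],-q[1]])/-q[2]
    s=s*(1+c["k1"]*(s@s));K=c["camera_matrix"]
    return np.array([K[0,0]*s[0]+K[0,2],K[1,1]*s[1]+K[1,2]])
E
python3 - <<'E'
from h import *
o=ctrl.get_obs()
for k in o: print(k,np.round(o[k],3))
ims=[]
for n in("scene","top"):
    c=cam(n);np.savez("pics/%s0.npz"%n,**c);ims.append(c["img"])
    print(n,np.round(np.linalg.inv(c["world_to_cam"]),3)[:3],c["camera_matrix"][0,0],c["k1"])
    cv2.imwrite("pics/%s0.png"%n,cv2.resize(c["img"][...,::-1],(800,600)))
E
```

```text
pics
time_s 0.0
qpos [ 1.033  0.3    1.522 -0.     1.321 -0.067]
joint_vel [-0.002  0.001 -0.001  0.001  0.    -0.   ]
tau [-1.0000e-03 -5.3182e+01 -3.5272e+01  7.1000e-02  2.5000e-02 -0.0000e+00]
ee_pos [0.249 0.49  0.224]
eef_rot [-1.571e+00  1.000e-03  1.100e+00]
force [ 0.579 -0.715 -0.148]
moment [-0.022 -0.016  0.008]
grip_width 0.094
scene [[-0.212 -0.834  0.509  1.124]
 [ 0.977 -0.179  0.114  0.143]
 [-0.004  0.521  0.853  0.945]] 443.0266044114474 -0.1252209845723453
top [[ 0.094  0.974 -0.206  0.471]
 [-0.996  0.091 -0.024  0.009]
 [-0.005  0.207  0.978  0.864]] 410.74909941049384 0.04902399854225703
```

View pics/top0.png

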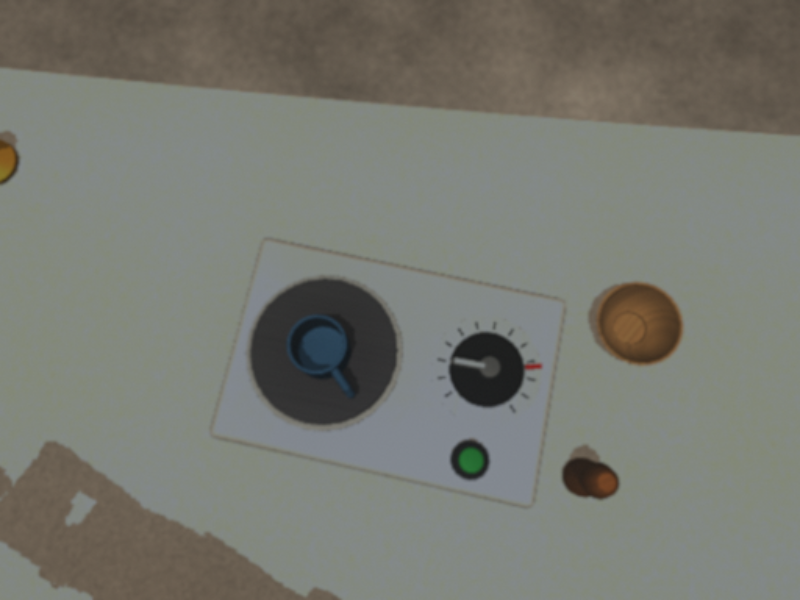

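View pics/scene0.png

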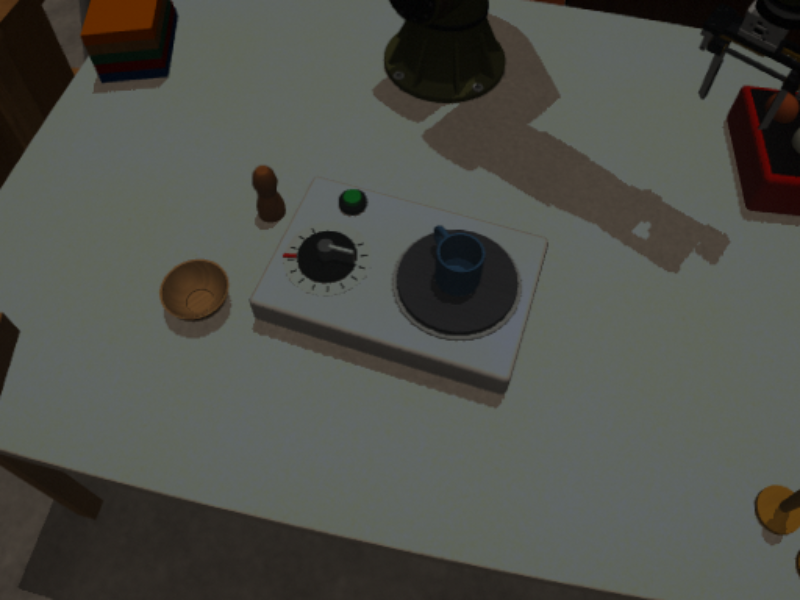

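The top view shows the dial at about (488,368) in the 800-wide picture, with the index end near (455,361), the red line at (525–541,366) and the button at (471,460). The mug is on the plate, and the mill (590,478) and bowl (640,322) are to the right. Next I'll turn these pixels into positions.

```bash
cat > m.py <<'E'
from h import *
def blob(c,mask):
    n,l,s,ce=cv2.connectedComponentsWithStats(mask.astype(np.uint8));i=1+np.argmax(s[1:,4]);return l==i,ce[i],s[i,4]
def hsv(c): return cv2.cvtColor(c["img"],cv2.COLOR_RGB2HSV).astype(int)
def red(c,box):
    h=hsv(c);m=((h[...,0]<8)|(h[...,0]>172))&(h[...,1]>110);k=np.zeros_like(m);k[box[1]:box[3],box[0]:box[2]]=1
    m,ce,a=blob(c,m&k);v,u=np.nonzero(m);P=np.array([world(c,x,y,.0725)[:2] for x,y in zip(u,v)]);return P,a
def button(c):
    h=hsv(c);m,ce,a=blob(c,(abs(h[...,0]-62)<15)&(h[...,1]>120));return world(c,*ce,.092),a
E
python3 - <<'E'
from m import *
for n,s in(("top",1.5625),("scene",1.5625)):
    c=dict(np.load("pics/%s0.npz"%n))
    b,a=button(c);print(n,"button",b.round(4),a)
    box=(325,215,355,245) if n=="top" else (175,155,195,172)
    P,a=red(c,box);print(" red mean",P.mean(0).round(4),a,"pts x",P.min(0).round(3),P.max(0).round(3))
    cor={"top":[(264,238),(565,300),(532,507),(211,435)],"scene":[(316,178),(547,240),(510,376),(254,300)]}[n]
    C=np.array([world(c,u/s,v/s,.07)[:2] for u,v in cor]);print(" corners",C.round(3).tolist(),"mean",C.mean(0).round(4))
    for i in range(4):
        d=C[(i+1)%4]-C[i];print("  len",np.hypot(*d).round(3),np.degrees(np.arctan2(d[1],d[0])).round(1))
    u,v=(488,369) if n=="top" else (327,257)
    g=cv2.cvtColor(c["img"],cv2.COLOR_RGB2GRAY)
    if n=="top":
        cc=c;x0,x1,y0,y1=265,365,185,310
        cv2.imwrite("pics/topcrop0.png",cv2.resize(np.clip(c["img"][y0:y1,x0:x1,::-1].astype(float)*1.6,0,255).astype(np.uint8),None,fx=6,fy=6,interpolation=cv2.INTER_NEAREST)[:600])
        for nm,u,v in(("mill base",576,475),("bowl",640,322),("cup",318,345)): print(nm,world(c,u/s,v/s,{"mill base":.03,"bowl":.045,"cup":.149}[nm]).round(3))
    e=[world(c,u/s,v/s,.078).round(4)]
    print(" dial approx",e)
E
```

```text
top button [ 0.4553 -0.0738  0.092 ] 215
 red mean [ 0.5738 -0.1439] 28 pts x [ 0.571 -0.152] [ 0.577 -0.135]
 corners [[0.707, 0.208], [0.661, -0.181], [0.408, -0.152], [0.454, 0.237]] mean [0.5575 0.0283]
  len 0.392 -96.7
  len 0.254 173.4
  len 0.392 83.2
  len 0.254 -6.6
mill base [ 0.448 -0.212  0.03 ]
bowl [ 0.647 -0.283  0.045]
cup [0.565 0.111 0.149]
 dial approx [array([0.5738, 0.1213, 0.078 ])]
scene button [ 0.1856 -0.5755  0.092 ] 297
 red mean [ 0.5735 -0.1441] 26 pts x [ 0.569 -0.154] [ 0.578 -0.134]
 corners [[0.415, -0.147], [0.461, 0.24], [0.703, 0.212], [0.661, -0.173]] mean [0.5598 0.0331]
  len 0.389 83.2
  len 0.244 -6.5
  len 0.387 -96.3
  len 0.247 173.9
 dial approx [array([ 0.569 , -0.0849,  0.078 ])]
```

View pics/topcrop0.png

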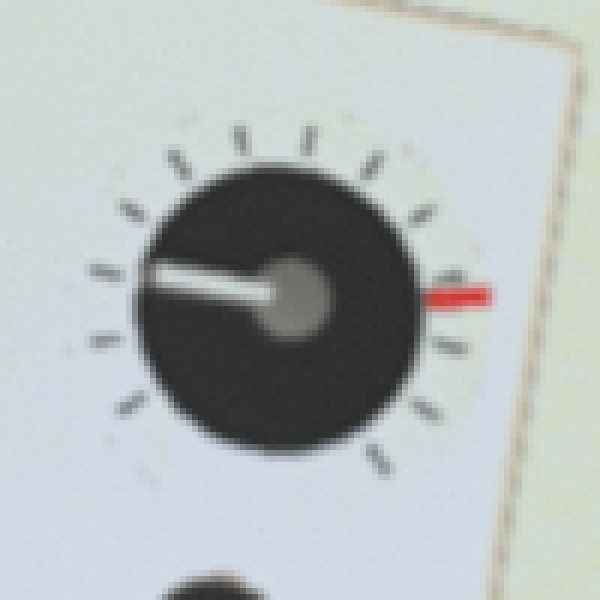

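The crop shows the white mark from (155,272) near the rim to (272,292) at the hub, and the red line at (425–490,298). The corners and the button agree on a plate yaw of about −6.6° with the dial axis near (0.5645,−0.0865). Now I'll measure the index angle and plan the approach.

```bash
cat >> m.py <<'E'
AX=np.array([.5645,-.0865]);YAW=np.radians(-6.6)
def index_angle(c,ax=AX,show=True):
    """white mark on the fin's top (z .104): pixels brighter than grey hub, within 46 mm of the axis"""
    g=cv2.cvtColor(c["img"],cv2.COLOR_RGB2GRAY);u0,v0=pix(c,[*ax,.104]).astype(int)
    P=[];W=[]
    for v in range(v0-45,v0+46):
        for u in range(u0-45,u0+46):
            p=world(c,u,v,.104)[:2]-ax
            if 0.006<np.hypot(*p)<.0445 and g[v,u]>95: P.append(p);W.append(g[v,u])
    P=np.array(P);vx,vy,x0,y0=cv2.fitLine(P.astype(np.float32),cv2.DIST_HUBER,0,.001,.001).ravel()
    m=P.mean(0);d=np.array([vx,vy]);d*=np.sign(d@m)
    off=np.cross(d,np.array([x0,y0]))
    return np.degrees(np.arctan2(d[1],d[0])),np.degrees(np.arctan2(m[1],m[0])),off,len(P),np.hypot(*P.T).max()
def red_angle(P,ax=AX):
    q=P.mean(0)-ax;return np.degrees(np.arctan2(q[1],q[0])),np.hypot(*q)
def shift(o,target,yaw):
    """cm along the tool's axes and turn about tool y to reach target xyz, yaw (tool down)"""
    from scipy.spatial.transform import Rotation as R
    r=R.from_euler("xyz",o["eef_rot"]);s=r.inv().apply(np.array(target)-o["ee_pos"])*100
    return s.round(2),round(float(o["eef_rot"][2]-yaw),3)
E
python3 - <<'E' 2>&1 | grep -v Depr | grep -v "off="
from m import *
c=dict(np.load("pics/top0.npz"))
# disc centre by dark blob in top view
g=cv2.cvtColor(c["img"],cv2.COLOR_RGB2GRAY)
m=np.zeros(g.shape,bool);m[205:265,285:337]=1
cs,_=cv2.findContours(((g<70)&m).astype(np.uint8),0,2);k=max(cs,key=cv2.contourArea)
h=cv2.convexHull(k).reshape(-1,2)
Q=np.array([world(c,u,v,.078)[:2] for u,v in h])
(xx,yy),r=cv2.minEnclosingCircle((Q*1000).astype(np.float32));print("disc",xx,yy,r)
for n,box in(("top",(325,215,355,245)),("scene",(175,155,195,172))):
    c=dict(np.load("pics/%s0.npz"%n));P,a=red(c,box)
    print(n,"index",index_angle(c),"red",red_angle(P))
    if n=="top": print(g[225:245,285:330:3])
E
```

```text
disc 563.7258911132812 -88.33019256591797 46.27376937866211
top index (np.float32(-70.5108), np.float64(-15.116382464632483), array(0.0116018, dtype=float32), 159, np.float64(0.0444860261730413)) red (np.float64(-80.76824196132031), np.float64(0.058157549462800905))
[[134 132  36  31  31  31  31  31  31  30  30  32  32  30  30]
 [135 125  30  29  30  30  31  29  30  28  30  31  29  31  32]
 [136 114  32  30  29  30  31  31  29  37  34  30  31  31  32]
 [136  98  60  44  35  29  28  30  36  54  48  30  29  32  30]
 [128  86  94  85  67  44  32  29  50  66  64  37  31  30  29]
 [115  89 113 123 108  85  63  40  64  69  69  49  30  30  31]
 [116  92 113 130 129 122 105  77  79  69  69  60  31  31  31]
 [130  81  88 110 126 133 128 118 102  70  70  65  31  31  32]
 [135  61  53  74  94 114 127 129 122  73  70  67  31  31  31]
 [135  47  35  45  56  79  96 113 118  73  70  70  33  30  30]
 [135  43  32  34  37  45  60  81  96  73  71  71  32  31  30]
 [136  42  31  31  31  32  37  53  80  73  73  69  31  30  29]
 [136  42  31  31  30  30  31  39  77  75  74  69  30  30  30]
 [136  45  31  31  31  31  31  34  72  78  76  61  31  32  30]
 [135  55  31  32  31  31  31  32  63  78  75  48  30  30  28]
 [129  66  31  31  31  32  30  32  47  72  66  36  30  30  31]
 [119  74  31  32  32  31  31  31  36  51  48  31  30  31  30]
 [128  81  31  32  31  30  30  30  32  36  34  30  31  29  31]
 [134  93  30  32  32  31  30  30  31  31  30  30  29  31  31]
 [134 110  29  31  30  31  31  31  30  31  30  30  31  29  30]]
scene index (np.float32(110.096954), np.float64(-171.12385837298126), array(0.02785929, dtype=float32), 194, np.float64(0.04445191594170698)) red (np.float64(-81.10343222852907), np.float64(0.05832631688534692))
```

```bash
sed -i 's/^AX=.*;YAW/AX=np.array([.5641,-.0874]);YAW/; s/if 0.006<np.hypot(\*p)<.0445 and/if 0.006<np.hypot(*p)<.0445 and np.hypot(*(world(c,u,v,.078)[:2]-ax))<.043 and/' m.py
python3 - <<'E' 2>&1 | grep -v Depr | grep -v "off="
from m import *
for n,box in(("top",(325,215,355,245)),("scene",(175,155,195,172))):
    c=dict(np.load("pics/%s0.npz"%n));P,a=red(c,box)
    ia=index_angle(c);print(n,"index",ia,"red",red_angle(P))
phi=np.radians(96) if 0 else np.radians(ia[0])
o=ctrl.get_obs()
for f in (86,90):
    t=np.radians(f);p=AX+.030*np.array([np.cos(t),np.sin(t)])+.021*np.array([-np.sin(t),np.cos(t)])
    print(f,p,shift(o,[*p,.19],t))
E
```

```text
top index (np.float32(85.238235), np.float64(84.30811467234024), array(-0.0004345, dtype=float32), 62, np.float64(0.04168043707668572)) red (np.float64(-80.22940696969404), np.float64(0.057335913522271895))
scene index (np.float32(85.09496), np.float64(85.63699875889436), array(0.00028049, dtype=float32), 12, np.float64(0.03944625128200406)) red (np.float64(-80.5709625235338), np.float64(0.05750148822705416))
86 [ 0.54524385 -0.05600819] (array([-35.23,   3.43, -51.14]), -0.401)
90 [ 0.5431 -0.0574] (array([-35.45,   3.43, -51.01]), -0.471)
```

Request:
{"op": "jog_arm", "data": {
  "targets": [
    [0,[-3.5,0,-5.1],-0.04],
    [0,[-7,0,-10.2],-0.1],
    [0,[-10.5,0.3,-15.3],-0.2],
    [0,[-14,0.7,-20.4],-0.3],
    [0,[-17.5,1,-25.5],-0.4],
    [0,[-21,1.5,-30.6],-0.4],
    [0,[-25,2,-36],-0.4],
    [0,[-28,2.5,-41],-0.4],
    [0,[-31,3,-45],-0.4],
    [0,[-33,3.4,-48],-0.4]
  ],
  "grip_force": 20
}}

```text
time_s: 1.1
ee_pos: [0.4882, 0.0496, 0.1979]
eef_rot: [-1.571, -0.0, 1.5]
force: [0.5, 1.6, 1.0]
grip_width: 0.0172
```

```bash
python3 - <<'E'
from m import *
o=ctrl.get_obs();t=np.radians(85.5);p=AX+.030*np.array([np.cos(t),np.sin(t)])+.022*np.array([-np.sin(t),np.cos(t)])
print(o["time_s"],o["ee_pos"],o["eef_rot"],o["grip_width"],o["force"],p,shift(o,[*p,.14],t))
E
```

```text
1.1 [0.48818616 0.04955432 0.1978887 ] [-1.57075354e+00 -2.30408900e-05  1.49990781e+00] 0.017248587662010283 [0.51499118 1.63237991 0.97510607] [ 0.54452159 -0.05576638] (array([-10.11,   5.79,  -6.37]), 0.008)
```

Request:
{"op": "jog_arm", "data": {
  "targets": [
    [0,[-4,1,-2.5],0],
    [0,[-8,3,-5],0.01],
    [0,[-10.1,5.0,-6.4],0.01],
    [0,[-10.1,5.8,-6.4],0.01],
    [0,[-10.1,5.8,-6.4],0.01],
    [0,[-10.1,5.8,-6.4],0.01],
    [0,[-10.1,5.8,-6.4],0.01]
  ]
}}

```text
time_s: 1.8
ee_pos: [0.5445, -0.0527, 0.1412]
eef_rot: [-1.572, 0.0, 1.491]
force: [0.2, 0.2, 0.1]
grip_width: 0.0007
```

```bash
python3 - <<'E'
from m import *
o=ctrl.get_obs();print(o["ee_pos"],o["eef_rot"],o["grip_width"])
ims=[]
for n in("scene","top"):
    c=cam(n);np.savez("pics/%s1.npz"%n,**c)
    u,v=pix(c,[*AX,.09]).astype(int)
    ims.append(cv2.resize(np.clip(c["img"][v-50:v+50,u-65:u+65,::-1].astype(float)*1.6,0,255).astype(np.uint8),None,fx=3,fy=3,interpolation=cv2.INTER_CUBIC))
cv2.imwrite("pics/both1.png",np.hstack(ims))
E
```

```text
[ 0.54449019 -0.05273386  0.14116518] [-1.57221723e+00  5.42064060e-05  1.49128466e+00] 0.0006727020679758652
```

View pics/both1.png

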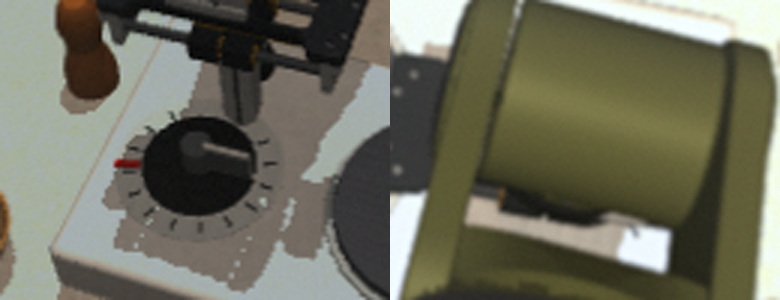

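The scene view shows the closed fingertips just behind the fin on its robot (ccw) side, clear of it. The red line is at (127,163) in the left half. The arm hides the dial in the top view. I'll descend.

Request:
{"op": "jog_arm", "data": {
  "targets": [
    [0,[-0.3,1,0],0],
    [0,[-0.3,2.5,0],0],
    [0,[-0.3,3.6,0],0],
    [0,[-0.3,3.6,0],0],
    [0,[-0.3,3.6,-0.2],0],
    [0,[-0.3,3.6,-0.4],0],
    [0,[-0.3,3.6,-0.4],0],
    [0,[-0.3,3.6,-0.4],0]
  ]
}}

```text
time_s: 2.7
ee_pos: [0.5483, -0.057, 0.1044]
eef_rot: [-1.571, 0.0, 1.49]
force: [0.2, 0.1, -0.3]
grip_width: 0.0007
```

```bash
cat > arc.py <<'E'
from m import *
import sys
def rel(o):
    "TCP relative to the axis in the tool frame: (r along x, d along z), cm"
    q=(o["ee_pos"][:2]-AX)*100;t=o["eef_rot"][2];return q@[np.cos(t),np.sin(t)],q@[-np.sin(t),np.cos(t)]
def table(r0,d0,r,d,angs):
    for a in angs:
        t=np.radians(a);print([round(r*np.cos(t)+d*np.sin(t)-r0,2),0,round(-r*np.sin(t)+d*np.cos(t)-d0,2)],round(t,3))
E
python3 - <<'E'
from arc import *
o=ctrl.get_obs();print(o["ee_pos"],np.degrees(o["eef_rot"][2]),o["force"],o["moment"]);r,d=rel(o);print(r,d)
table(r,d,3.0,1.4,[0,4,8,12,16,20,24,28,32,36])
E
```

```text
[ 0.5483043  -0.05699058  0.10441186] 85.37355045692364 [ 0.22587848  0.08756313 -0.27432189] [0.06360742 0.00617679 0.010015  ]
2.9036273635932277 1.8197024135333035
[np.float64(0.1), 0, np.float64(-0.42)] 0.0
[np.float64(0.19), 0, np.float64(-0.63)] 0.07
[np.float64(0.26), 0, np.float64(-0.85)] 0.14
[np.float64(0.32), 0, np.float64(-1.07)] 0.209
[np.float64(0.37), 0, np.float64(-1.3)] 0.279
[np.float64(0.39), 0, np.float64(-1.53)] 0.349
[np.float64(0.41), 0, np.float64(-1.76)] 0.419
[np.float64(0.4), 0, np.float64(-1.99)] 0.489
[np.float64(0.38), 0, np.float64(-2.22)] 0.559
[np.float64(0.35), 0, np.float64(-2.45)] 0.628
```

Request:
{"op": "jog_arm", "data": {
  "targets": [
    [0,[0.1,0,-0.4],0],
    [0,[0.2,0,-0.6],0.07],
    [0,[0.26,0,-0.85],0.14],
    [0,[0.32,0,-1.07],0.21],
    [0,[0.37,0,-1.3],0.28],
    [0,[0.39,0,-1.53],0.35],
    [0,[0.41,0,-1.76],0.42],
    [0,[0.4,0,-2.0],0.49],
    [0,[0.38,0,-2.22],0.56],
    [0,[0.38,0,-2.22],0.56]
  ]
}}

```text
time_s: 3.7
ee_pos: [0.5708, -0.0547, 0.1042]
eef_rot: [-1.571, -0.0, 0.929]
force: [-0.5, 2.1, 1.1]
grip_width: 0.0005
```

```bash
python3 - <<'E' 2>&1 | grep -v Depr | grep -v "off="
from arc import *
o=ctrl.get_obs();print(o["ee_pos"],np.degrees(o["eef_rot"][2]),o["force"],o["moment"]);r,d=rel(o);print(r,d)
c=cam("scene")
u,v=pix(c,[*AX,.09]).astype(int)
cv2.imwrite("pics/s2.png",cv2.resize(np.clip(c["img"][v-40:v+40,u-50:u+50,::-1].astype(float)*1.6,0,255).astype(np.uint8),None,fx=6,fy=6,interpolation=cv2.INTER_CUBIC))
print(index_angle(c))
table(r,d,3.0,1.4,range(6,70,6))
E
```

```text
[ 0.57082873 -0.05471902  0.10417678] 53.22854431321327 [-0.4767096   2.10649736  1.10374973] [0.24268937 0.07670977 0.07024484]
3.0206418011672325 1.4173727008672858
Traceback (most recent call last):
  File "m.py", line 19, in index_angle
    P=np.array(P);vx,vy,x0,y0=cv2.fitLine(P.astype(np.float32),cv2.DIST_HUBER,0,.001,.001).ravel()
                              ~~~~~~~~~~~^^^^^^^^^^^^^^^^^^^^^^^^^^^^^^^^^^^^^^^^^^^^^^^^^
cv2.error: OpenCV(4.12.0) /io/opencv/modules/imgproc/src/linefit.cpp:618: error: (-215:Assertion failed) npoints2 >= 0 || npoints3 >= 0 in function 'fitLine'
```

View pics/s2.png

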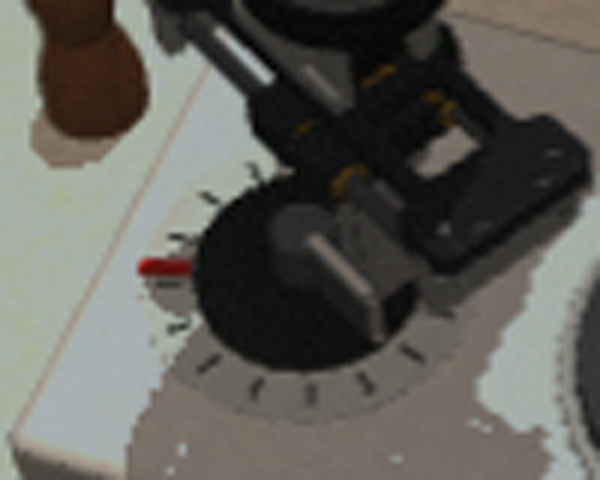

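```bash
python3 - <<'E'
from arc import *
c=dict(np.load("pics/scene1.npz"));u,v=pix(c,[*AX,.09]).astype(int)
f=lambda x,y:world(c,u-50+(x+.5)/6-.5,v-40+(y+.5)/6-.5,.104)[:2]
a,b=f(312,238),f(378,305);print(a,b,np.degrees(np.arctan2(*(b-a)[::-1])),np.degrees(np.arctan2(*(b-AX)[::-1])))
table(3.02,1.417,3.0,1.4,range(6,61,6))
E
```

```text
[ 0.56864921 -0.08197682] [ 0.59343529 -0.04924729] 52.8633486943208 52.44362630053985
[np.float64(0.11), 0, np.float64(-0.34)] 0.105
[np.float64(0.21), 0, np.float64(-0.67)] 0.209
[np.float64(0.27), 0, np.float64(-1.01)] 0.314
[np.float64(0.29), 0, np.float64(-1.36)] 0.419
[np.float64(0.28), 0, np.float64(-1.7)] 0.524
[np.float64(0.23), 0, np.float64(-2.05)] 0.628
[np.float64(0.15), 0, np.float64(-2.38)] 0.733
[np.float64(0.03), 0, np.float64(-2.71)] 0.838
[np.float64(-0.12), 0, np.float64(-3.02)] 0.942
[np.float64(-0.31), 0, np.float64(-3.32)] 1.047
```

Request:
{"op": "jog_arm", "data": {
  "targets": [
    [0,[0.11,0,-0.34],0.105],
    [0,[0.21,0,-0.67],0.21],
    [0,[0.27,0,-1.01],0.315],
    [0,[0.29,0,-1.36],0.42],
    [0,[0.28,0,-1.7],0.525],
    [0,[0.23,0,-2.05],0.63],
    [0,[0.15,0,-2.38],0.735],
    [0,[0.03,0,-2.71],0.84],
    [0,[-0.12,0,-3.02],0.94],
    [0,[-0.31,0,-3.32],1.05]
  ]
}}

```text
time_s: 4.75
ee_pos: [0.5955, -0.0765, 0.1041]
eef_rot: [-1.57, 0.0, -0.122]
force: [0.2, 7.0, 0.5]
grip_width: 0.0006
```

```bash
python3 - <<'E'
from arc import *
o=ctrl.get_obs();print(o["ee_pos"],np.degrees(o["eef_rot"][2]),o["force"],o["qpos"]);r,d=rel(o);print(r,d)
E
```

```text
[ 0.59547484 -0.07654415  0.10409568] -6.968235325356074 [0.2174362  7.0151392  0.50637231] [-1.89367816e-01  5.29318667e-01  1.49184882e+00  1.39134762e-03
  1.12055890e+00 -6.83547061e-02]
2.9826067775705303 1.4582031493367034
```

Request:
{"op": "jog_arm", "data": {
  "targets": [
    [0,[0.11,0,-0.34],0.105],
    [0,[0.21,0,-0.67],0.21],
    [0,[0.27,0,-1.01],0.315],
    [0,[0.29,0,-1.36],0.42],
    [0,[0.28,0,-1.7],0.525],
    [0,[0.23,0,-2.05],0.63],
    [0,[0.15,0,-2.38],0.735],
    [0,[0.03,0,-2.71],0.84],
    [0,[-0.12,0,-3.02],0.94],
    [0,[-0.12,0,-3.02],0.94]
  ]
}}

```text
time_s: 5.75
ee_pos: [0.5907, -0.1068, 0.1041]
eef_rot: [-1.57, 0.0, -1.061]
force: [1.5, 3.7, -0.8]
grip_width: 0.0004
```

```bash
python3 - <<'E'
from arc import *
o=ctrl.get_obs();print(o["ee_pos"],np.degrees(o["eef_rot"][2]),o["force"],o["qpos"]);r,d=rel(o);print(r,d)
c=cam("scene");u,v=pix(c,[*AX,.09]).astype(int)
cv2.imwrite("pics/s3.png",cv2.resize(np.clip(c["img"][v-40:v+40,u-50:u+50,::-1].astype(float)*1.6,0,255).astype(np.uint8),None,fx=6,fy=6,interpolation=cv2.INTER_CUBIC))
table(r,d,r,d,[2,4,6,8,10,12,14,16,17,18,19,20])
E
```

```text
[ 0.5906978  -0.10677335  0.10409796] -60.81763926473338 [ 1.53988778  3.74232517 -0.81338169] [-2.40252489e-01  5.28780006e-01  1.49268096e+00  1.09818164e-03
  1.11960889e+00  8.20737167e-01]
2.988317977836547 1.3775534746129945
[np.float64(0.05), 0, np.float64(-0.11)] 0.035
[np.float64(0.09), 0, np.float64(-0.21)] 0.07
[np.float64(0.13), 0, np.float64(-0.32)] 0.105
[np.float64(0.16), 0, np.float64(-0.43)] 0.14
[np.float64(0.19), 0, np.float64(-0.54)] 0.175
[np.float64(0.22), 0, np.float64(-0.65)] 0.209
[np.float64(0.24), 0, np.float64(-0.76)] 0.244
[np.float64(0.26), 0, np.float64(-0.88)] 0.279
[np.float64(0.27), 0, np.float64(-0.93)] 0.297
[np.float64(0.28), 0, np.float64(-0.99)] 0.314
[np.float64(0.29), 0, np.float64(-1.05)] 0.332
[np.float64(0.29), 0, np.float64(-1.11)] 0.349
```

View pics/s3.png

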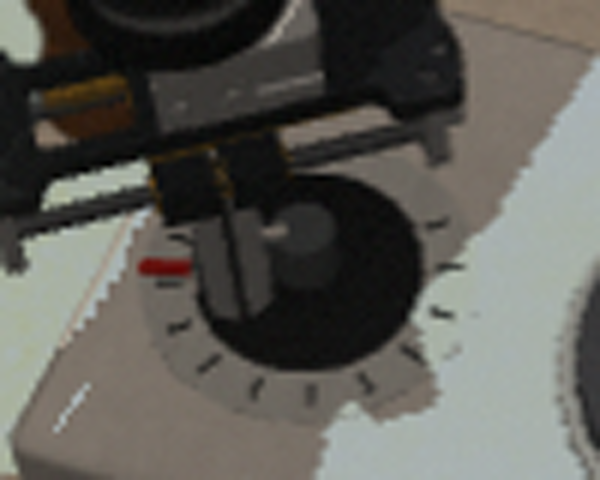

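The fingers hide the fin from the scene camera now, and the red line is at (165,267). I'll push about 18° more, slowly, to reach roughly −79.5° (target about −80.3°), then back off and look.

Request:
{"op": "jog_arm", "data": {
  "targets": [
    [0,[0.09,0,-0.21],0.07],
    [0,[0.16,0,-0.43],0.14],
    [0,[0.22,0,-0.65],0.21],
    [0,[0.26,0,-0.88],0.28],
    [0,[0.27,0,-0.93],0.297],
    [0,[0.28,0,-0.99],0.315],
    [0,[0.28,0,-0.99],0.315],
    [0,[0.28,0,-0.99],0.315]
  ]
}}

```text
time_s: 6.6
ee_pos: [0.5837, -0.114, 0.1042]
eef_rot: [-1.569, 0.0, -1.373]
force: [3.6, 4.1, -1.3]
grip_width: 0.0005
```

Request:
{"op": "jog_arm", "data": {
  "targets": [
    [0,[0,0,0.5],0],
    [0,[0,0,1],0],
    [0,[0,-2,1.5],0],
    [0,[0,-6,2],0],
    [0,[0,-9,3],0],
    [0,[-4,-9,5],0],
    [0,[-8,-9,8],0],
    [0,[-12,-9,11],0],
    [0,[-14,-9,14],0],
    [0,[-14,-9,16],0]
  ]
}}

```text
time_s: 7.6
ee_pos: [0.714, 0.0578, 0.1938]
eef_rot: [-1.571, 0.0, -1.371]
force: [-0.0, -0.6, -0.2]
grip_width: 0.0008
```

```bash
python3 - <<'E' 2>&1 | grep -v Depr | grep -v "off="
from arc import *
o=ctrl.get_obs();print(o["ee_pos"],np.degrees(o["eef_rot"][2]),o["force"]);ims=[]
for n in("scene","top"):
    c=cam(n);np.savez("pics/%s4.npz"%n,**c);u,v=pix(c,[*AX,.09]).astype(int)
    ims.append(cv2.resize(np.clip(c["img"][v-35:v+35,u-35:u+35,::-1].astype(float)*1.6,0,255).astype(np.uint8),None,fx=5.7,fy=5.7,interpolation=cv2.INTER_CUBIC))
    print(n,u,v)
    try:
        P,a=red(c,(325,215,355,245) if n=="top" else (175,155,195,172));print("red",red_angle(P),a,"index",index_angle(c))
    except Exception as e: print(str(e)[-80:])
cv2.imwrite("pics/both4.png",np.hstack(ims))
E
```

```text
[0.7139514  0.05775226 0.1938393 ] -78.5302700938065 [-0.02248852 -0.61328517 -0.1879335 ]
scene 208 159
red (np.float64(-80.43597021050485), np.float64(0.0578566889507594)) 25 index (np.float32(-80.91183), np.float64(-82.4135395610528), array(-0.00030302, dtype=float32), 16, np.float64(0.03241862408687292))
top 312 235
red (np.float64(-80.3006476015273), np.float64(0.058930582578470926)) 21 index (np.float32(-80.22688), np.float64(-81.66149191616914), array(-0.00026658, dtype=float32), 143, np.float64(0.03722562862829494))
```

View pics/both4.png

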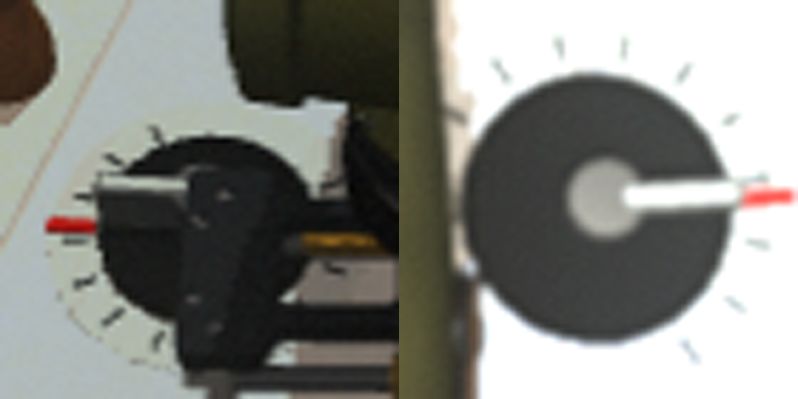

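The dial is set: in the top view the mark runs (630–738,192) into the red line (745–795,197), and both cameras measure the index at −80 to −82° against the red line at −80.4°. Next is the button.

```bash
python3 - <<'E'
from m import *
o=ctrl.get_obs();b=[.4555,-.0745]
for z in(.19,.125,.105): print(shift(o,[*b,z],o["eef_rot"][2]))
E
```

```text
(array([  7.63,   0.31, -27.91]), 0.0)
(array([  7.63,   6.81, -27.91]), 0.0)
(array([  7.63,   8.81, -27.91]), 0.0)
```

Request:
{"op": "jog_arm", "data": {
  "targets": [
    [0,[1.3,0,-4.5],0],
    [0,[2.5,0,-9],0],
    [0,[3.7,0,-13.5],0],
    [0,[5,0,-18],0],
    [0,[6.2,0,-22.5],0],
    [0,[7.2,0,-26],0],
    [0,[7.6,0.3,-27.9],0],
    [0,[7.6,3,-27.9],0],
    [0,[7.6,5.5,-27.9],0],
    [0,[7.6,5.5,-27.9],0]
  ]
}}

```text
time_s: 8.7
ee_pos: [0.4522, -0.0749, 0.1369]
eef_rot: [-1.575, 0.002, -1.375]
force: [-0.4, -0.0, 0.2]
grip_width: 0.0003
```

```bash
python3 - <<'E'
from m import *
o=ctrl.get_obs();print(o["ee_pos"],o["eef_rot"],o["force"]);print(shift(o,[.4555,-.0745,.105],o["eef_rot"][2]))
c=cam("scene");u,v=pix(c,[.4555,-.0745,.09]).astype(int)
cv2.imwrite("pics/s5.png",cv2.resize(np.clip(c["img"][v-40:v+50,u-60:u+60,::-1].astype(float)*1.6,0,255).astype(np.uint8),None,fx=5,fy=5,interpolation=cv2.INTER_CUBIC))
E
```

```text
[ 0.45216972 -0.07486127  0.13693711] [-1.5747087   0.00165029 -1.37537481] [-0.44824402 -0.00398508  0.22771593]
(array([0.03, 3.19, 0.35]), 0.0)
```

View pics/s5.png

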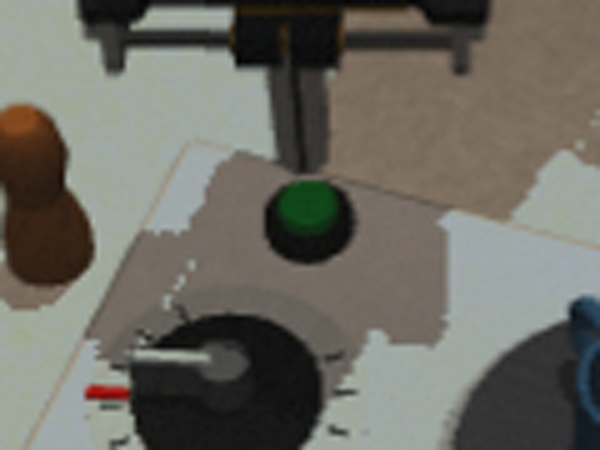

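The fingertips are above the button at (308,205) in line with it, and the dial is undisturbed. I'll descend to just above it, read the pose, then press.

Request:
{"op": "jog_arm", "data": {
  "targets": [
    [0,[0,1,0],0],
    [0,[0,2,0],0],
    [0,[0,2,0],0],
    [0,[0,2,0],0]
  ]
}}

```text
time_s: 9.15
ee_pos: [0.4541, -0.0748, 0.1192]
eef_rot: [-1.571, 0.0, -1.375]
force: [-0.4, -0.7, 0.4]
grip_width: 0.0003
```

Request:
{"op": "jog_arm", "data": {
  "targets": [
    [0,[0,0.6,0.1],0],
    [0,[0,1.0,0.1],0],
    [0,[0,1.2,0.1],0],
    [0,[0,1.4,0.1],0],
    [0,[0,1.4,0.1],0],
    [0,[0,1.4,0.1],0]
  ]
}}

```text
time_s: 9.75
ee_pos: [0.4554, -0.0746, 0.1054]
eef_rot: [-1.57, -0.0, -1.375]
force: [2.0, 0.4, 5.0]
grip_width: 0.0004
```

Request:
{"op": "jog_arm", "data": {
  "targets": [
    [0,[0,0.1,0],0],
    [0,[0,0.1,0],0],
    [0,[0,0.15,0],0],
    [0,[0,0.15,0],0]
  ]
}}

```text
time_s: 10.15
ee_pos: [0.4556, -0.0747, 0.1049]
eef_rot: [-1.569, -0.001, -1.375]
force: [-4.4, 2.4, 19.5]
grip_width: 0.0004
```

The force rose to 19.5 N, so the button is against its stop. I'll release and retreat.

Request:
{"op": "jog_arm", "data": {
  "targets": [
    [0,[0,-1,0],0],
    [0,[0,-4,0],0],
    [0,[0,-8,0],0],
    [0,[0,-10,-3],0],
    [0,[0,-10,-6],0],
    [0,[0,-10,-9],0],
    [0,[0,-10,-10],0],
    [0,[0,-10,-10],0],
    [0,[0,-10,-10],0]
  ]
}}

```text
time_s: 11.05
ee_pos: [0.3576, -0.0941, 0.2037]
eef_rot: [-1.571, -0.0, -1.375]
force: [-0.2, 0.3, -0.2]
grip_width: 0.0003
```

```bash
python3 - <<'E' 2>&1 | grep -v Depr | grep -v "off="
from m import *
o=ctrl.get_obs();print(o["ee_pos"],o["force"]);ims=[]
for n in("scene","top"):
    c=cam(n);ims.append(cv2.resize(np.clip(c["img"][...,::-1].astype(float)*1.5,0,255).astype(np.uint8),(400,300),interpolation=cv2.INTER_AREA))
    c0=dict(np.load("pics/%s0.npz"%n))
    try:
        P,a=red(c,(325,215,355,245) if n=="top" else (175,155,195,172));print(n,"red",red_angle(P),a,"index",index_angle(c))
    except Exception as e: print(str(e)[-80:])
    for nm,p in(("button",[.4555,-.0745,.092]),("mill",[.446,-.215,.1]),("bowl",[.647,-.283,.02]),("cup",[.565,.111,.12])):
        u,v=pix(c,p).astype(int);w=12;print(nm,"range diff mm",1000*np.median(c["range_z"][v-w//4:v+w//4,u-w//4:u+w//4]-c0["range_z"][v-w//4:v+w//4,u-w//4:u+w//4]).round(4))
cv2.imwrite("pics/both6.png",np.hstack(ims))
E
```

```text
[ 0.35763908 -0.09409181  0.20369627] [-0.16589303  0.30563385 -0.209534  ]
scene red (np.float64(-80.43597021050485), np.float64(0.0578566889507594)) 25 index (np.float32(-78.04339), np.float64(-80.55862112551331), array(-0.00080721, dtype=float32), 9, np.float64(0.027739938175098414))
button range diff mm -0.79999995
mill range diff mm 0.5
bowl range diff mm 0.099999994
cup range diff mm -1.2
top red (np.float64(-80.2973658638813), np.float64(0.05899432822785448)) 23 index (np.float32(-79.90828), np.float64(-80.49543422932634), array(-0.00024651, dtype=float32), 56, np.float64(0.03687038341226697))
button range diff mm -0.19999999
mill range diff mm -0.39999998
bowl range diff mm 0.3
cup range diff mm 0.3
```

View pics/both6.png

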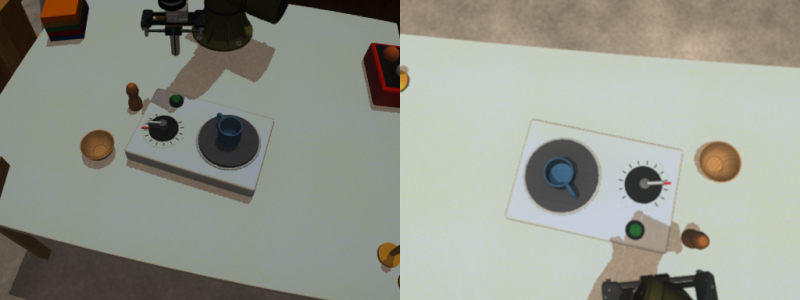

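Everything is in place: the index is in line with the red line at (665,183), the button at (635,230) is up, and the mug, mill and bowl haven't moved. The arm is clear, so I'm handing in.

```bash
python3 -c "
from station import ctrl; print(ctrl.hand_in())"
```

```text
the job is handed in; nothing more can be done
None
```

I set the dial to the red line and pressed and released the green button. The job is handed in; the last clock reading was about 11 s of the 48 s allowed, and no verdict is reported.

- **Dial:** I pushed the lug clockwise by about 165° with the closed fingertips on one side of it. At the last look the index was at −79.9° to −80.5° from the top camera, against the red line at −80.3°. That is well inside the 4.5 mm tolerance, which is about 5.4° at the index end. The scene camera gave −78.0° to −80.6°, but from only 9 pixels, so it's a weaker reading.
- **Button:** I pressed it after the dial was set, until the force jumped from 5 N to 19.5 N at its stop, then released it. Its height afterwards was within 1 mm of the starting picture.
- **Mug, pepper mill and bowl:** depth readings at each differ by at most 1.2 mm from the start, and all three look upright in the last picture. I did not measure sideways shift separately.
- **Arm:** it ended clear of everything, with the force reading near zero.

Apart from the weak scene-camera reading, no check failed or disagreed.

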